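# Load a sample carrier into a benchtop blood analyser and start the run

## Robot

A 6-joint arm with a two-finger parallel gripper is mounted at the origin on the work surface. World frame = base frame: x ahead of the robot, y to its left, z up, the work surface at z = 0. Lengths are in m, angles in rad, forces in N, time in s.
With the tool pointing down it reaches from about 0.375 to 0.9 m from the base axis. Payload 3.1 kg.
Tool frame: the origin (TCP) lies between the finger pads; the fingertips stand 8 mm ahead of it and the grasp point (between the pads) lies 11 mm behind it; z points along the fingers, y is the line along which they close (so a half turn about z gives the same grasp; the last joint's range is limited). The gripper opens to 87 mm and grips with 3 to 60 N. Pads are 19 mm wide; open, the fingers measure 117 mm over their backs; the gripper's body (75 mm by 190 mm) begins 51 mm behind the grasp point.
Start: joints at [-1.446, 0.527, 1.433, -0, 1.181, -0.178], TCP at [0.186, -0.597, 0.231] pointing down, gripper open.
Joint ranges: [-3.08, 3.08], [-0.75, 2.2], [0.22, 2.44], [-1.43, 4.57], [0, 2.65], [-2.85, 2.85]. Speed limits (rad/s): [2.79, 2.79, 3.14, 3.14, 3.14, 3.14].

## Interface

Orientations are given as a unit quaternion [x, y, z, w].
In Python, from rig import robot gives the robot as it stands.
- The arm moves only by the tool move_arm, never from a script. Its argument "motion" is text: rows parted by semicolons, each of 5 numbers parted by spaces: the opening, from -1 (shut) to 1 (fully open), then the shift along the tool's x, y, z normalised to -1 to 1, where 1 is 0.2 m, then the turn about the tool's z normalised to -1 to 1, where 1 is pi rad. A call has 1 to 12 rows; each row is the pose to reach, as a shift and turn from the pose commanded when the call began, along the tool's axes at that moment, turning the shorter way round; what a row does not reach only later rows make up. A row lasts 1/12 s, in which the tool goes at most 41.7 mm and 7.16 degrees, less where a joint would pass 70% of its speed; a pose out of reach is approached as far as the arm can. A call with a number of a shift or a turn outside -1 to 1 is refused whole. A call with a gripper value outside its range is refused whole. The fingers move at their own pace and stop on an object; "newtons" is the grip in N (left out, the last holds). Time passes only in rows, so rows that repeat a pose let the fingers close. It gives the time, the measured TCP pose, the force, the opening and the grip force at its end, in the units of the state.
- robot.get_obs(): the state, without advancing time (a new reading comes with each control period).
- robot.camera(name): name is "side" or "top"; returns (picture, depth): 480x640x3 uint8, red, green, blue; 480x640 float32, m along the optical axis (not along the pixel's ray), 0 where there is no reading.
- robot.camera_model(name): a dict with "mtx" (3x3 intrinsics, pixels), "D" ([k1, k2, p1, p2, k3] as OpenCV has them; the pictures are not rectified), "position" and "attitude" of the camera in the world. Camera axes: x right, y down, z forward; pixel columns grow to the right and rows downward; lengths in m; the calibration is good to about 2 mm. A picture is of the moment at which its call begins. camera_model takes no time and is no camera call.
- robot.hand_in(): hands the job in; it is judged then, once.
The state is a dict: "time": time; "q": joint angles; "joint_velocities": joint speeds; "joint_torque": joint torques, N m; "position": TCP position; "tool_rot": TCP orientation; "ft_force": force on the tool from outside, world axes, zero at the start; "moment": the same for the moment, N m; "grip_width": finger opening in m; "grip_force": force on a finger pad.
Only numpy, scipy, OpenCV 4.12 (cv2) and the standard library are available. Lean on these libraries where they do the work, as an engineer would, in place of code of your own. Each camera call takes 0.05 s, during which the arm holds its last target. There are 200 camera calls.

## Task

Pick up the carrier of five orange-capped tubes from the bench, keep it upright, and set it down on the analyser's apron in line with the free lane (the one with the green lamp), handle end outwards; let go of it there. Then move your grip to its handle end and slide it along the lane under the hood until it is fully home against the stop, with all five tubes still standing in it. Once it is home press the blue key to check it in, then the green key to start, each fully down and let go before the next; leave the red key, the two carriers already loaded and the other things on the bench alone.

Things in the scene. Friction and masses are not known exactly. Their poses are not given: they have to be found in the camera images.
- carrier: The rack to load: dark grey, five square cells in a row, each with a loose orange-capped tube; body 118 long x 26 wide x 64 high, 0.22 to 0.36 kg loaded, on the open bench. Origin: centre of the body's underside; x towards its nose (enters the lane first), handle at the other end (-x), z up. Caps reach 86 above the underside: take the long sides from above, pads about 48 above the underside.
- carrier_handle (a point): Grip point on the carrier's handle, an upright black fin 10 thick (across the carrier), 28 to 60 above the carrier's underside, reaching 50 out behind the tail face. The point is 92 behind the carrier's origin along its -x, on its centre line, 45 above its underside.
- tube0: Tube 1 of 5 in the carrier, counted from the handle end: 13 diameter, 80 high with its orange cap, 20 g, standing loose in its 16 square cell on the cell floor, 6 above the carrier's underside. Origin: centre of its foot, z along the tube.
- tube1: Tube 2 of 5 in the carrier, counted from the handle end: 13 diameter, 80 high with its orange cap, 20 g, standing loose in its 16 square cell on the cell floor, 6 above the carrier's underside. Origin: centre of its foot, z along the tube.
- tube2: Tube 3 of 5 in the carrier, counted from the handle end: 13 diameter, 80 high with its orange cap, 20 g, standing loose in its 16 square cell on the cell floor, 6 above the carrier's underside. Origin: centre of its foot, z along the tube.
- tube3: Tube 4 of 5 in the carrier, counted from the handle end: 13 diameter, 80 high with its orange cap, 20 g, standing loose in its 16 square cell on the cell floor, 6 above the carrier's underside. Origin: centre of its foot, z along the tube.
- tube4: Tube 5 of 5 in the carrier, counted from the handle end: 13 diameter, 80 high with its orange cap, 20 g, standing loose in its 16 square cell on the cell floor, 6 above the carrier's underside. Origin: centre of its foot, z along the tube.
- loader: The analyser: white, fixed, 585 deep, 275 wide, 241 high. Origin: on the bench under the front lip of its hood, midway across its lanes; x points in along the lanes (loading direction), y towards the key console, z up. Apron and lane floors are one flat deck 35 above the bench, open above from x = -225 (apron edge) to 0 (hood lip). Lanes at y = -50, 0, +50. Key console at y = 105 to 187.
- hood_lip (a point): Middle of the lower front edge of the hood over the lanes, 140 above the bench, 105 above the lane floors. The hood spans y = -85 to 95 of the analyser and rises from the lip at about 42 degrees, tinted blue, to 225 at the cabinet. No room for a gripper under it. The rigid stop at the lane ends is 93 inside the lip: a home carrier has 25 of its body and its handle outside.
- free_lane: The one empty lane, with a lit green lamp on the hood lip over its mouth and a green strip on the apron edge; which of the three it is varies. 30 wide between fixed rails 16 high, 20 wide. Origin: on the lane floor where the carrier's origin is when the carrier is fully home (34 inside the hood lip); x points in along the lane, z up.
- lane_mouth (a point): Point on the free lane's floor and centre line, 133 before the free_lane origin (99 outside the hood lip), just inside the tips of the rails' tapered noses; the rails are full width 29 further in, and the apron before them is flat. With its nose here or up to 8 before it the carrier's body stands wholly on the flat apron.
- key_blue_top (a point): Centre of the top face of the blue key (check-in), a 28 square sprung key cap on the console, 60 above the bench; the keys lie in a row along the analyser's x, 50 apart, blue nearest the apron edge, then green, then red. Moves down with the key.
- key_green_top (a point): Centre of the top face of the green key (start), a 28 square sprung key cap on the console, 60 above the bench; the keys lie in a row along the analyser's x, 50 apart, blue nearest the apron edge, then green, then red. Moves down with the key.
- key_red_top (a point): Centre of the top face of the red key (stop), a 28 square sprung key cap on the console, 60 above the bench; the keys lie in a row along the analyser's x, 50 apart, blue nearest the apron edge, then green, then red. Moves down with the key.
- key_blue (a joint): Travel of the blue key in m: 0 up, 0.005 fully down; pressed counts from 0.0035. The spring needs about 1.5 N to start and 5 N fully down, and brings it back up.
- key_green (a joint): Travel of the green key in m: 0 up, 0.005 fully down; pressed counts from 0.0035. The spring needs about 1.5 N to start and 5 N fully down, and brings it back up.
- key_red (a joint): Travel of the red key in m: 0 up, 0.005 fully down; pressed counts from 0.0035. The spring needs about 1.5 N to start and 5 N fully down, and brings it back up.
- loaded_a: Already loaded carrier with violet-capped tubes, same shape as the carrier, standing home in one of the other two lanes (which one varies), its handle sticking out of the hood. To be left alone. Origin: centre of its underside.
- loaded_b: Already loaded carrier with pale yellow-capped tubes, same shape as the carrier, standing home in one of the other two lanes (which one varies), its handle sticking out of the hood. To be left alone. Origin: centre of its underside.
- spare_carrier: An empty carrier of the same shape lying by on the bench, without tubes. To be left alone. Origin: centre of its underside.
- cap_tub: White tub of loose orange caps, 165 x 125 x 70 high. To be left alone. Origin: centre of its underside.
- tube_block: Steel block rack full of tubes, 125 x 85 x 84 high. To be left alone. Origin: centre of its underside.
- wash_bottle: White bottle, 54 diameter, 150 high. To be left alone. Origin: centre of its underside.
- foam_stand: Flat white stand with five orange-capped tubes fixed in it, 150 x 100, 98 high. To be left alone. Origin: centre of its underside.

How it is judged:
On the way, in this order (a step that is already met when the one before it is completed fails the run):
1. the carrier stands let go on the apron in line with the free lane, not yet home (x of carrier in the frame of free_lane between -0.26 and -0.05 m and y of carrier in the frame of free_lane between -0.02 and 0.02 m and z of carrier in the frame of free_lane between -0.004 and 0.005 m and angle between the x axis of carrier and the x axis of free_lane, either way round below 0.3 rad and angle between carrier's own z axis and vertical below 0.06 rad and linear speed of carrier below 0.02 m/s and contact force between the fingers and carrier below 0.05 N), for 0.2 s.
2. the carrier is fully home in the free lane (x of carrier in the frame of free_lane between -0.004 and 0.005 m and y of carrier in the frame of free_lane between -0.004 and 0.004 m and z of carrier in the frame of free_lane between -0.004 and 0.004 m and angle between the x axis of carrier and the x axis of free_lane, either way round below 0.05 rad and angle between carrier's own z axis and vertical below 0.06 rad), for 0.2 s.
3. the blue key is pressed fully (value of joint key_blue above 0.0035 m), for 0.05 s.
4. the green key is pressed fully (value of joint key_green above 0.0035 m), for 0.05 s.
At the end, for the whole second after the job is handed in: The carrier is fully home in the free lane (within 4 mm of the stop and 4 mm of the lane's middle, level on the lane floor, within 0.05 rad of the lane), all five tubes standing in it on their cell floors (within 8 mm and 0.25 rad), everything at rest and all keys up again (all of step 2 and z of each of tube0, tube1, tube2, tube3, tube4 in the frame of carrier below 0.014 m and angle between each of tube0, tube1, tube2, tube3, tube4's own z axis and vertical below 0.25 rad and horizontal distance between each of tube0, tube1, tube2, tube3, tube4 and carrier below 0.055 m and linear speed of carrier below 0.01 m/s and value of joint each of key_blue, key_green, key_red below 0.001 m); the robot touches nothing.
It fails at once if the blue or green key pressed while the carrier is not home (value of joint any of key_blue, key_green above 0.003 m and not (x of carrier in the frame of free_lane between -0.004 and 0.005 m and y of carrier in the frame of free_lane between -0.004 and 0.004 m and z of carrier in the frame of free_lane between -0.004 and 0.004 m and angle between the x axis of carrier and the x axis of free_lane, either way round below 0.05 rad and angle between carrier's own z axis and vertical below 0.06 rad)).
It fails at once if the red key pressed, or the blue and green keys down together (value of joint key_red above 0.0025 m or value of joint each of key_blue, key_green above 0.002 m).
It fails at once if the carrier tipped more than 0.35 rad (angle between carrier's own z axis and vertical above 0.35 rad).
It fails at once if an already loaded carrier moved more than 8 mm (distance of any of loaded_a, loaded_b from where it was at the start of the episode above 0.008 m).
It fails at once if another thing on the bench moved more than 20 mm (distance of any of spare_carrier, cap_tub, tube_block, wash_bottle, foam_stand from where it was at the start of the episode above 0.02 m).
It also fails if it takes over 64 s, if anything falls off the work surface, if the arm or the gripper's body presses on something with over 40 N, if the wrist force passes 120 N, or if a joint passes its speed limit or range.

## Working session

There is one attempt and no reset: what is moved stays moved. The work goes in short steps, Python scripts to look and compute and a tool call to move; the robot and the scene stay as the last step left them, time stands still between calls to the robot, and variables do not carry over. Pictures are saved under pics/ and viewed, at most 11 in all, crops included, and the job is handed in when it is done.

Besides the shell and the picture viewer there is one more tool, called after "Emit:" in YAML: its name, and indented under it one key for each argument. move_arm: Moves the arm, as the interface text tells. Its arguments: {"type":"object","properties":{"motion":{"type":"string"},"newtons":{"type":"number"}},"required":["motion"]}

```bash
mkdir -p pics; ls; cat > h.py <<'E'
import numpy as np, cv2
from rig import robot
from scipy.spatial.transform import Rotation as R
def cam(n):
    m=robot.camera_model(n); a=np.array(m['attitude'],float)
    Rm=a if a.shape==(3,3) else R.from_quat(a).as_matrix()
    return np.array(m['mtx'],float),np.array(m['D'],float),np.array(m['position'],float),Rm
def rays(n,uv):
    K,D,p,Rm=cam(n)
    x=cv2.undistortPoints(np.array(uv,float).reshape(-1,1,2),K,D).reshape(-1,2)
    return p,np.c_[x,np.ones(len(x))]@Rm.T
def plane(n,uv,z):
    p,d=rays(n,uv); return p+d*((z-p[2])/d[:,2])[:,None]
def deproj(n,uv,dep):
    p,d=rays(n,uv); return p+d*np.array(dep).reshape(-1,1)
E
python3 - <<'E'
from h import *
for n in('side','top'):
    print(robot.camera_model(n))
    im,d=robot.camera(n); cv2.imwrite(f'pics/{n}0.png',im[:,:,::-1]); np.savez(f'pics/{n}0.npz',im=im,d=d)
print(robot.get_obs())
E
```

```text
pics
{'mtx': array([[526.1153239 ,   0.        , 311.16372848],
       [  0.        , 526.1153239 , 237.32659306],
       [  0.        ,   0.        ,   1.        ]]), 'D': array([-0.12167112,  0.        ,  0.        ,  0.        ,  0.        ]), 'position': array([ 0.32536238, -1.07180467,  0.88778473]), 'attitude': array([ 0.88857904, -0.14059511,  0.06148232, -0.43229646])}
{'mtx': array([[542.89546625,   0.        , 314.94043498],
       [  0.        , 542.89546625, 241.94843391],
       [  0.        ,   0.        ,   1.        ]]), 'D': array([-0.11111618,  0.        ,  0.        ,  0.        ,  0.        ]), 'position': array([ 0.32447467, -0.16645619,  1.31548487]), 'attitude': array([ 0.70266127, -0.70221994,  0.08155134, -0.08064538])}
{'time': 0.1, 'q': array([-1.44649027e+00,  5.28348811e-01,  1.43379057e+00, -1.89025164e-05,
        1.18142172e+00, -1.78534890e-01]), 'joint_velocities': array([ 0.00167591, -0.00251657, -0.00394939, -0.00077583, -0.00189618,
        0.00037234]), 'joint_torque': array([-6.19305756e-04, -4.40988028e+01, -1.77148694e+01,  6.34294865e-02,
        5.34098712e-02, -4.81111965e-05]), 'position': array([ 0.18631488, -0.59589278,  0.22967926]), 'tool_rot': array([ 9.88556786e-01,  1.50845988e-01,  1.79463410e-05, -9.84099328e-04]), 'ft_force': array([ 0.58157808, -0.19275562,  0.59577352]), 'moment': array([ 0.00391502,  0.00235317, -0.02136905]), 'grip_force': 0.0, 'grip_width': 0.08706204422556876}
```

View pics/top0.png

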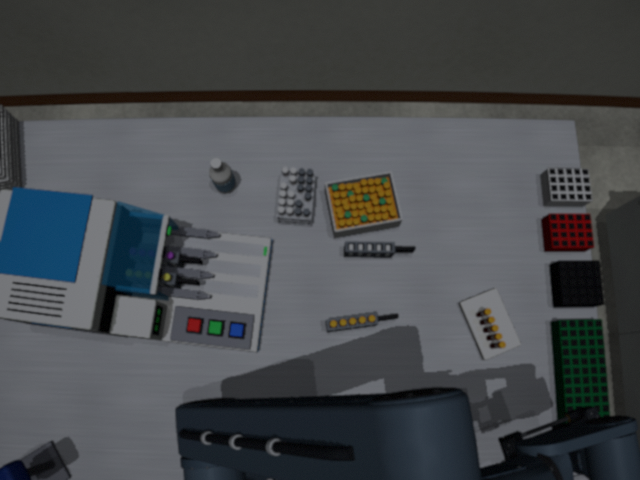

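View pics/side0.png

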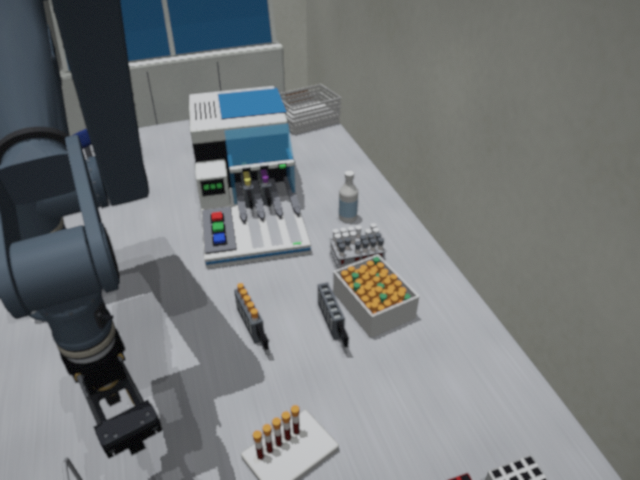

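The top view shows the carrier at (352,321), with its handle to the right and its nose toward the analyser. The free lane is the topmost one (lamp ~(168,230), strip ~(265,250)), and the keys are at (194,325), (216,328) and (237,330). In the side view the carrier's caps are at (240-258, 288-330), the strip is at (297,243) and the keys are at (218,216-240).

```bash
cat >> h.py <<'E'
H={'orange':((8,130,90),(25,255,255)),'blue':((108,120,50),(128,255,255)),'green':((45,100,60),(85,255,255)),'red':((0,150,80),(6,255,255))}
def blobs(im,c,roi,amin=6):
    x0,y0,x1,y1=roi; hs=cv2.cvtColor(im,cv2.COLOR_RGB2HSV)[y0:y1,x0:x1]
    m=cv2.inRange(hs,*[np.array(v) for v in H[c]])
    n,l,s,ce=cv2.connectedComponentsWithStats(m)
    return [(ce[i]+[x0,y0],s[i]) for i in range(1,n) if s[i,4]>=amin]
def tri(uvt,uvs):
    pa,da=rays('top',[uvt]);pb,db=rays('side',[uvs]);da,db=da[0],db[0]
    t=np.linalg.lstsq(np.c_[da,-db],pb-pa,rcond=None)[0]
    a=pa+t[0]*da;b=pb+t[1]*db; return (a+b)/2,np.linalg.norm(a-b)
E
python3 - <<'E'
from h import *
np.set_printoptions(precision=4,suppress=True)
T=np.load('pics/top0.npz');S=np.load('pics/side0.npz')
rt={'orange':(315,305,390,340),'blue':(225,318,248,342),'green':(205,318,228,340),'red':(182,314,206,336)}
rs={'orange':(228,278,272,345),'blue':(208,230,232,248),'green':(208,220,230,236),'red':(208,208,228,223)}
for c in rt:
    a=blobs(T['im'],c,rt[c]);b=blobs(S['im'],c,rs[c])
    print(c,[(p.round(1),s[4],s[:4]) for p,s in a],[(p.round(1),s[4]) for p,s in b])
    a.sort(key=lambda q:q[0][0]);b.sort(key=lambda q:q[0][1])
    for (p,_),(q,_) in zip(a,b): print(*tri(p,q), 'depth', deproj('top',[p],T['d'][int(round(p[1])),int(round(p[0]))]))
for n,D,r in (('top',T,(255,235,275,262)),('side',S,(285,235,310,250)),('top',T,(155,220,180,245)),('side',S,(275,155,295,175))):
    for p,s in blobs(D['im'],'green',r,4):
        print(n,'green',p,s, plane(n,[p],.035), deproj(n,[p],D['d'][int(p[1]),int(p[0])]))
im=T['im'];z=cv2.resize(im[200:360,150:420],None,fx=2.9,fy=2.9,interpolation=cv2.INTER_CUBIC)
cv2.imwrite('pics/z1.png',np.clip(z[:,:,::-1].astype(float)*1.6,0,255))
E
```

```text
orange [(array([371.4, 318.1]), np.int32(33), array([54, 10,  6,  7], dtype=int32)), (array([352.3, 320.5]), np.int32(34), array([34, 13,  7,  6], dtype=int32)), (array([361.9, 319.3]), np.int32(33), array([44, 12,  7,  6], dtype=int32)), (array([342.8, 321.9]), np.int32(34), array([25, 14,  7,  7], dtype=int32)), (array([333. , 323.3]), np.int32(34), array([15, 16,  7,  6], dtype=int32))] [(array([247.3, 300.7]), np.int32(199))]
[ 0.4316 -0.2107  0.0322] 0.006237520959138813 depth [[ 0.4245 -0.2089  0.0807]]
blue [(array([236.1, 329.6]), np.int32(184), array([ 4,  5, 15, 14], dtype=int32))] [(array([218.9, 237.6]), np.int32(135))]
[0.4109 0.014  0.0546] 0.0011618378887420283 depth [[0.411  0.013  0.0613]]
green [(array([214.6, 326.9]), np.int32(161), array([ 3,  3, 14, 13], dtype=int32))] [(array([217.5, 226.1]), np.int32(110))]
[0.4163 0.0642 0.0547] 0.001912027578362188 depth [[0.4167 0.0627 0.0629]]
red [(array([193.4, 324.8]), np.int32(121), array([ 6,  5, 12, 13], dtype=int32))] [(array([216.3, 216.3]), np.int32(66))]
[0.4211 0.1149 0.0508] 0.0020178361441029855 depth [[0.4212 0.1122 0.063 ]]
top green [264.9 250.3] [ 9 12  3  8 20] [[ 0.6033 -0.0472  0.035 ]] [[ 0.6034 -0.0471  0.0346]]
top green [168.5625 230.2188] [12  6  4  9 32] [[0.6534 0.1912 0.035 ]] [[0.6226 0.1577 0.1549]]
side green [282.0357 166.0714] [ 4  9  7  5 28] [[0.6667 0.3416 0.035 ]] [[0.6216 0.155  0.1475]][ WARN:0@0.713] global loadsave.cpp:1063 imwrite_ Unsupported depth image for selected encoder is fallbacked to CV_8U.
```

View pics/z1.png

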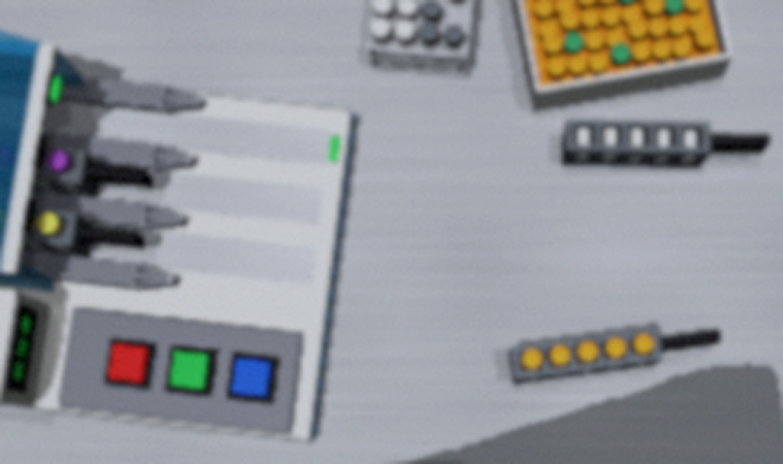

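The zoom shows the free lane between the two topmost rails, with rail tips near crop (203,101) and (195,158). The carrier lies at crop (515-660, 330-380) with its handle to the right, and there is free space around both.

```bash
cat >> h.py <<'E'
def yaw():
    return R.from_quat(robot.get_obs()['tool_rot']).as_matrix()
def to(p,yw=None):
    """shift/turn numbers from the measured pose to TCP p with tool x at world yaw yw (mod pi)"""
    o=robot.get_obs();M=yaw();s=M.T@(np.array(p)-o['position'])/.2
    y=np.arctan2(M[1,0],M[0,0]); t=0 if yw is None else ((y-yw+np.pi/2)%np.pi-np.pi/2)/np.pi
    print('shift',s.round(3),'turn',round(t,4),'yaw now',round(y,4),'tcp',np.round(o['position'],4)); return s,t
E
python3 - <<'E'
from h import *
np.set_printoptions(precision=4,suppress=True)
T=np.load('pics/top0.npz');S=np.load('pics/side0.npz')
a=sorted(blobs(T['im'],'orange',(315,305,390,340)),key=lambda q:q[0][0])
uv=np.array([q[0] for q in a]);P=plane('top',uv,.086);print(P)
v=(P[0]-P[-1])[:2];print('pitch',np.linalg.norm(v)/4,'yaw',np.arctan2(v[1],v[0]),'centre',P.mean(0))
b=blobs(S['im'],'orange',(228,278,272,345))[0][0]; print('tri caps centre',tri(uv.mean(0),b))
print('cap depth z',[deproj('top',[q],np.median(T['d'][int(q[1])-1:int(q[1])+2,int(q[0])-1:int(q[0])+2]))[0,2] for q in uv])
# loader frame from keys & strip
K={'blue':(236.1,329.6),'red':(193.4,324.8)}
kb,kr=[plane('top',[K[c]],.060)[0] for c in K]
print('keys',kb,kr,np.linalg.norm(kr-kb))
ex=(kr-kb)[:2];ex/=np.linalg.norm(ex);ey=np.array([-ex[1],ex[0]]);print('lane yaw',np.arctan2(ex[1],ex[0]))
st=plane('top',[(264.9,250.3)],.035)[0]
print('strip tri',tri((264.9,250.3),blobs(S['im'],'green',(285,235,310,252),3)[0][0]) if blobs(S['im'],'green',(285,235,310,252),3) else None)
print('lamp tri',tri((168.56,230.2),(282.04,166.07)))
yy,xx=np.mgrid[215:355,150:290];u=np.c_[xx.ravel(),yy.ravel()]
W=deproj('top',u,T['d'][yy,xx].ravel()); L=np.c_[(W[:,:2]-st[:2])@ex,(W[:,:2]-st[:2])@ey,W[:,2]]
for y0 in(-.02,0,.03,.05,.1):
    m=(abs(L[:,1]-y0)<.006)&(L[:,2]>.025)&(L[:,2]<.05);print('apron edge x rel strip',y0,np.sort(L[m,0])[:4],'deck z',np.median(L[m,2]))
for s in(-.025,.025,.075):
    m=(abs(L[:,1]-s)<.005);
    for h in (.04,.045,.049): print('rail',s,h,np.sort(L[m&(L[:,2]>h),0])[:3],end=';')
m=(L[:,2]>.046)&(L[:,2]<.056)&(L[:,0]>.155)&(L[:,0]<.175)&(L[:,1]<.1)&(L[:,1]>-.05)
print('\nrail top y hist',np.histogram(L[m,1],bins=np.arange(-.05,.1,.005)))
print('lip z>.12 x',[np.sort(L[(abs(L[:,1]-s)<.01)&(L[:,2]>.13),0])[:3] for s in(0,.05,.1)])
to([*P.mean(0)[:2],.12],np.arctan2(v[1],v[0]))
E
```

```text
[[ 0.4241 -0.2087  0.086 ]
 [ 0.4271 -0.2309  0.086 ]
 [ 0.4303 -0.2523  0.086 ]
 [ 0.4329 -0.2741  0.086 ]
 [ 0.4357 -0.2957  0.086 ]]
pitch 0.021928687196367917 yaw 1.7031516740244967 centre [ 0.43   -0.2523  0.086 ]
tri caps centre (array([ 0.4302, -0.2531,  0.0744]), np.float64(0.0016863287934645614))
cap depth z [np.float64(0.08825242323599691), np.float64(0.08527081515032764), np.float64(0.08772421777020178), np.float64(0.08566282220867505), np.float64(0.08750255426520859)]
keys [0.4111 0.0132 0.06  ] [0.4214 0.1128 0.06  ] 0.10009139435752785
lane yaw 1.4675569568361102
strip tri None
lamp tri (array([0.6242, 0.1607, 0.1443]), np.float64(0.00236248014637974))
apron edge x rel strip -0.02 [-0.0102 -0.0089 -0.0089 -0.0078] deck z 0.03695959049819786
apron edge x rel strip 0 [-0.0101 -0.0096 -0.0094 -0.0093] deck z 0.03636008193004725
apron edge x rel strip 0.03 [-0.0105 -0.0099 -0.009  -0.0089] deck z 0.03655948093757988
apron edge x rel strip 0.05 [-0.0114 -0.0104 -0.0096 -0.0088] deck z 0.03612332462516776
apron edge x rel strip 0.1 [-0.0126 -0.012  -0.0115 -0.0111] deck z 0.0
[... 313 characters left out ...]
 0.045 [0.1132 0.1135 0.1138];rail 0.075 0.049 [0.1132 0.1138 0.115 ];
rail top y hist (array([ 0,  0,  0,  9, 16, 14, 16,  3,  0,  0,  0,  0,  0, 15, 17, 15, 18,
        2,  0,  0,  0,  0,  0, 14, 18, 16, 16,  3,  0,  0]), array([-0.05 , -0.045, -0.04 , -0.035, -0.03 , -0.025, -0.02 , -0.015,
       -0.01 , -0.005, -0.   ,  0.005,  0.01 ,  0.015,  0.02 ,  0.025,
        0.03 ,  0.035,  0.04 ,  0.045,  0.05 ,  0.055,  0.06 ,  0.065,
        0.07 ,  0.075,  0.08 ,  0.085,  0.09 ,  0.095,  0.1  ]))
lip z>.12 x [array([0.2021, 0.2025, 0.2026]), array([0.2079, 0.2082, 0.2083]), array([0.2083, 0.2084, 0.2089])]
shift [ 1.675 -1.275  0.551] turn -0.4457 yaw now 0.3028 tcp [ 0.1863 -0.5959  0.2297]
```

Emit:
move_arm:
  motion: "1 0.1 -0.08 0 -0.037; 1 0.2 -0.15 0 -0.074; 1 0.3 -0.23 0 -0.111; 1 0.4 -0.31 0 -0.148; 1 0.5 -0.38 0 -0.185; 1 0.6 -0.46 0 -0.222; 1 0.7 -0.53 0 -0.26; 1 0.8 -0.61 0 -0.297; 1 0.9 -0.69 0 -0.334; 1 0.95 -0.73 0 -0.371; 1 1 -0.76 0 -0.408; 1 1 -0.76 0 -0.4457"

```text
time: 1.1
position: [0.3329, -0.3892, 0.2302]
tool_rot: [0.656, 0.755, 0.001, -0.001]
ft_force: [-0.6, 0.1, 0.4]
grip_width: 0.0871
grip_force: 0.0
```

```bash
python3 - <<'E'
from h import *
to([.43,-.2523,.15],1.703)
np.set_printoptions(precision=4,suppress=True)
T=np.load('pics/top0.npz');st=plane('top',[(264.9,250.3)],.035)[0];yw=1.4676
ex=np.array([np.cos(yw),np.sin(yw)]);ey=np.array([-ex[1],ex[0]])
yy,xx=np.mgrid[215:355,150:290];u=np.c_[xx.ravel(),yy.ravel()]
W=deproj('top',u,T['d'][yy,xx].ravel()); L=np.c_[(W[:,:2]-st[:2])@ex,(W[:,:2]-st[:2])@ey,W[:,2]]
for y0 in(-.0245,.0255,.0755,.125):
    m=(abs(L[:,1]-y0)<.014)&(L[:,2]>.046)&(L[:,2]<.056)&(L[:,0]>.14)&(L[:,0]<.2)
    if m.sum()>10: print(y0,m.sum(),np.polyfit(L[m,0],L[m,1],1),L[m].mean(0))
e=[]
for y0 in np.arange(-.04,.13,.005):
    m=(abs(L[:,1]-y0)<.0025)&(L[:,2]>.027)&(L[:,2]<.05);e.append((y0,np.sort(L[m,0])[0]))
print('edge fit x(y)',np.polyfit(*np.array(e).T,1)); print('strip',st,ex,ey)
E
```

```text
shift [0.609 0.576 0.402] turn 0.0026 yaw now 1.7111 tcp [ 0.3329 -0.3892  0.2302]
-0.0245 176 [-0.0084 -0.022 ] [ 0.1707 -0.0234  0.0514]
0.0255 190 [-0.006   0.0263] [0.1694 0.0252 0.0519]
0.0755 204 [-0.0224  0.0794] [0.17   0.0756 0.0514]
0.125 209 [-0.0144  0.1281] [0.1704 0.1257 0.0515]Traceback (most recent call last):
  File "<stdin>", line 13, in <module>
IndexError: index 0 is out of bounds for axis 0 with size 0
```

Emit:
move_arm:
  motion: "1 0.15 0.14 0.1 0.0026; 1 0.3 0.29 0.2 0.0026; 1 0.45 0.43 0.3 0.0026; 1 0.55 0.52 0.37 0.0026; 1 0.609 0.576 0.402 0.0026; 1 0.609 0.576 0.402 0.0026; 1 0.609 0.576 0.402 0.0026; 1 0.609 0.576 0.402 0.0026"

```text
time: 1.77
position: [0.4302, -0.2567, 0.1504]
tool_rot: [0.662, 0.75, -0.0, 0.0]
ft_force: [-0.0, 0.8, -0.7]
grip_width: 0.0871
grip_force: 0.0
```

```bash
python3 - <<'E'
from h import *
to([.43,-.2523,.037],1.703)
im,d=robot.camera('side'); cv2.imwrite('pics/s1.png',cv2.resize(im[180:400,120:440],None,fx=2.5,fy=2.5,interpolation=cv2.INTER_CUBIC)[:,:,::-1])
E
```

```text
shift [0.023 0.001 0.567] turn -0.0025 yaw now 1.6951 tcp [ 0.4302 -0.2567  0.1504]
```

View pics/s1.png

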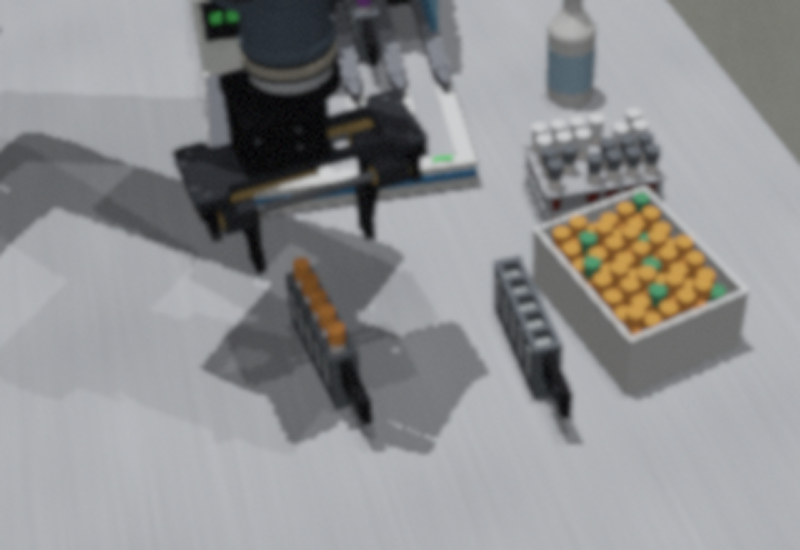

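The crop shows the open fingers (255,260) and (368,225) straddling the carrier line (300-340, 265-335) with nothing in the way, so I'll descend and grip.

Emit:
move_arm:
  motion: "1 0.023 0.001 0.1 -0.0025; 1 0.023 0.001 0.2 -0.0025; 1 0.023 0.001 0.3 -0.0025; 1 0.023 0.001 0.4 -0.0025; 1 0.023 0.001 0.5 -0.0025; 1 0.023 0.001 0.55 -0.0025; 1 0.023 0.001 0.567 -0.0025; 1 0.023 0.001 0.567 -0.0025; 0 0.023 0.001 0.567 -0.0025; -1 0.023 0.001 0.567 -0.0025; -1 0.023 0.001 0.567 -0.0025; -1 0.023 0.001 0.567 -0.0025"
  newtons: 25

```text
time: 2.82
position: [0.4302, -0.2517, 0.0376]
tool_rot: [0.659, 0.752, -0.0, 0.001]
ft_force: [-0.4, -0.2, 1.2]
grip_width: 0.0679
grip_force: 0.0
```

Emit:
move_arm:
  motion: "-1 0 0 0 0; -1 0 0 0 0; -1 0 0 0 0; -1 0 0 0 0"

```text
time: 3.15
position: [0.4298, -0.2513, 0.0368]
tool_rot: [0.659, 0.752, -0.0, 0.0]
ft_force: [-0.5, 0.3, 0.2]
grip_width: 0.0414
grip_force: 0.0
```

Emit:
move_arm:
  motion: "-1 0 0 0 0; -1 0 0 0 0; -1 0 0 0 0; -1 0 0 0 0; -1 0 0 0 0; -1 0 0 0 0"

```text
time: 3.65
position: [0.4297, -0.2512, 0.0367]
tool_rot: [0.659, 0.752, 0.0, -0.0]
ft_force: [-0.6, 0.6, -1.7]
grip_width: 0.0259
grip_force: 25.0
```

```bash
python3 - <<'E'
from h import *
o=robot.get_obs();print(o['grip_width'],o['grip_force'],o['position'])
to([.6083,.0065,.16],1.468)
E
```

```text
0.02589981251957313 24.99027717160061 [ 0.4296661  -0.25122333  0.03668135]
shift [ 1.16   1.055 -0.617] turn 0.0747 yaw now 1.7027 tcp [ 0.4297 -0.2512  0.0367]
```

Emit:
move_arm:
  motion: "-1 0 0 -0.02 0; -1 0 0 -0.06 0; -1 0 0 -0.11 0; -1 0 0 -0.17 0; -1 0 0 -0.23 0; -1 0 0 -0.29 0; -1 0 0 -0.35 0; -1 0 0 -0.4 0; -1 0 0 -0.44 0; -1 0 0 -0.47 0; -1 0 0 -0.49 0; -1 0 0 -0.5 0"

```text
time: 4.65
position: [0.4298, -0.2513, 0.1373]
tool_rot: [0.659, 0.752, -0.0, 0.0]
ft_force: [-0.1, -0.1, -3.8]
grip_width: 0.0255
grip_force: 25.0
```

Emit:
move_arm:
  motion: "-1 0.02 0.02 0 0.002; -1 0.06 0.05 0 0.004; -1 0.11 0.1 0 0.008; -1 0.17 0.15 0 0.012; -1 0.23 0.21 0 0.016; -1 0.3 0.27 0 0.021; -1 0.37 0.34 0 0.026; -1 0.44 0.4 0 0.031; -1 0.51 0.46 0 0.036; -1 0.58 0.53 0 0.04; -1 0.65 0.59 0 0.044; -1 0.72 0.65 0 0.048"

```text
time: 5.65
position: [0.5398, -0.09, 0.1359]
tool_rot: [0.714, 0.7, -0.0, -0.001]
ft_force: [0.4, -0.6, -3.8]
grip_width: 0.0259
grip_force: 25.0
```

```bash
python3 - <<'E'
from h import *
o=robot.get_obs();print(o['grip_width'],o['grip_force'],o['position'],o['ft_force'])
to([.6083,.0065,.137],1.468)
E
```

```text
0.025890010078921527 24.989725198829547 [ 0.53975851 -0.08999943  0.13587384] [ 0.39015692 -0.57354328 -3.75247598]
shift [ 0.489  0.333 -0.006] turn 0.0265 yaw now 1.5511 tcp [ 0.5398 -0.09    0.1359]
```

Emit:
move_arm:
  motion: "-1 0.06 0.04 0 0.004; -1 0.13 0.09 0 0.008; -1 0.19 0.13 0 0.012; -1 0.26 0.18 0 0.016; -1 0.32 0.22 0 0.019; -1 0.37 0.25 0 0.022; -1 0.41 0.28 0 0.024; -1 0.44 0.3 0 0.0265; -1 0.46 0.315 0 0.0265; -1 0.47 0.32 0 0.0265; -1 0.47 0.32 0 0.0265; -1 0.47 0.32 0 0.0265"

```text
time: 6.65
position: [0.6051, 0.001, 0.1366]
tool_rot: [0.742, 0.67, -0.0, -0.0]
ft_force: [-0.7, -0.2, -2.2]
grip_width: 0.0259
grip_force: 25.0
```

```bash
python3 - <<'E'
from h import *
np.set_printoptions(precision=4,suppress=True)
to([.6083,.0065,.0735],1.468)
for n in('side','top'):
    im,d=robot.camera(n); np.savez(f'pics/{n}2.npz',im=im,d=d)
    cv2.imwrite(f'pics/{n}2.png',cv2.resize(im[130:350,150:400] if n=='side' else im[190:380,130:400],None,fx=2.6,fy=2.6,interpolation=cv2.INTER_CUBIC)[:,:,::-1])
E
```

```text
shift [0.029 0.013 0.316] turn 0.0002 yaw now 1.4685 tcp [0.6051 0.001  0.1366]
```

View pics/side2.png

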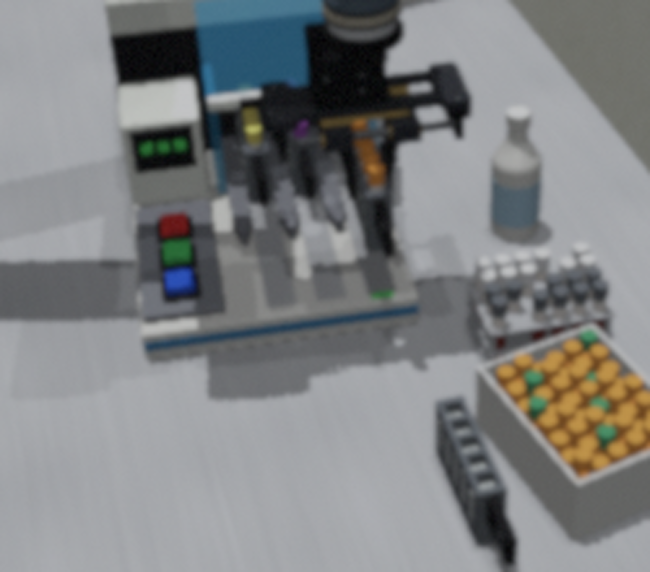

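The crop shows the carrier held level, caps at about (370,160), handle towards the viewer, over the strip lane. Now I'll lower it.

Emit:
move_arm:
  motion: "-1 0.034 0.013 0.02 0; -1 0.034 0.013 0.06 0; -1 0.034 0.013 0.1 0; -1 0.034 0.013 0.14 0; -1 0.034 0.013 0.18 0; -1 0.034 0.013 0.22 0; -1 0.034 0.013 0.25 0; -1 0.034 0.013 0.27 0; -1 0.034 0.013 0.28 0; -1 0.034 0.013 0.29 0; -1 0.034 0.013 0.29 0; -1 0.034 0.013 0.29 0"

```text
time: 7.75
position: [0.6089, 0.0078, 0.079]
tool_rot: [0.742, 0.67, 0.0, 0.0]
ft_force: [-0.3, -0.3, -2.3]
grip_width: 0.0258
grip_force: 25.0
```

```bash
python3 - <<'E'
from h import *
o=robot.get_obs();print(o['ft_force'])
to([.6084,.0075,.072],1.468)
T=np.load('pics/top2.npz');print([ (p.round(1),s[4]) for p,s in blobs(T['im'],'orange',(150,200,300,300))])
E
```

```text
[-0.30432511 -0.25179735 -2.30486327]
shift [-0.002 -0.003  0.035] turn 0.0002 yaw now 1.4687 tcp [0.6089 0.0078 0.079 ]
[(array([257.9, 237.1]), np.int32(22))]
```

Emit:
move_arm:
  motion: "-1 -0.002 -0.003 0.01 0; -1 -0.002 -0.003 0.02 0; -1 -0.002 -0.003 0.028 0; -1 -0.002 -0.003 0.034 0; -1 -0.002 -0.003 0.036 0; -1 -0.002 -0.003 0.036 0; -1 -0.002 -0.003 0.036 0"

```text
time: 8.33
position: [0.6081, 0.0075, 0.0718]
tool_rot: [0.742, 0.67, 0.0, 0.0]
ft_force: [-0.5, 0.0, -1.1]
grip_width: 0.0258
grip_force: 25.0
```

Emit:
move_arm:
  motion: "-1 0 0 0.002 0; -1 0 0 0.003 0; -1 0 0 0.003 0; -1 0 0 0.003 0"

```text
time: 8.67
position: [0.608, 0.0075, 0.0717]
tool_rot: [0.742, 0.67, 0.0, 0.0]
ft_force: [-1.9, 0.4, 5.2]
grip_width: 0.0261
grip_force: 25.0
```

Emit:
move_arm:
  motion: "0.2 0 0 0 0; 0.2 0 0 0 0; 0.2 0 0 0 0; 0.2 0 0 0 0; 0.2 0 0 0 0; 0.2 0 0 0 0; 0.2 0 0 0 0; 0.2 0 0 0 0"

```text
time: 9.33
position: [0.6081, 0.0075, 0.0709]
tool_rot: [0.742, 0.67, 0.0, -0.0]
ft_force: [-0.7, -0.3, -0.8]
grip_width: 0.0521
grip_force: 0.0
```

Emit:
move_arm:
  motion: "0.2 0 0 -0.05 0; 0.2 0 0 -0.1 0; 0.2 0 0 -0.18 0; 0.2 0 0 -0.26 0; 0.2 0 0 -0.34 0; 0.2 0 0 -0.42 0; 0.2 0 0 -0.48 0; 0.2 -0.15 0 -0.48 0; 0.2 -0.3 0 -0.48 0; 0.2 -0.46 0 -0.48 0; 0.2 -0.46 0 -0.48 0; 0.2 -0.46 0 -0.48 0"

```text
time: 10.33
position: [0.599, -0.0857, 0.1683]
tool_rot: [0.743, 0.669, 0.001, 0.001]
ft_force: [-0.0, 0.4, 0.0]
grip_width: 0.0522
grip_force: 0.0
```

```bash
python3 - <<'E'
from h import *
np.set_printoptions(precision=4,suppress=True)
print(robot.get_obs()['position'],robot.get_obs()['grip_width'])
for n in('side','top'):
    im,d=robot.camera(n); np.savez(f'pics/{n}3.npz',im=im,d=d)
    b=blobs(im,'orange',(260,160,310,215) if n=='side' else (150,215,300,300));print(n,[(p.round(1),s[4],plane(n,[p],.121)[0][:2]) for p,s in b])
    cv2.imwrite(f'pics/{n}3.png',cv2.resize(im[130:350,150:400] if n=='side' else im[200:350,130:330],None,fx=2.6 if n=='side' else 4,fy=2.6 if n=='side' else 4,interpolation=cv2.INTER_CUBIC)[:,:,::-1])
E
```

```text
[ 0.599  -0.0857  0.1683] 0.05224563915860478
side [(array([291.5, 204.5]), np.int32(115), array([0.6049, 0.0045]))]
top []
```

View pics/top3.png

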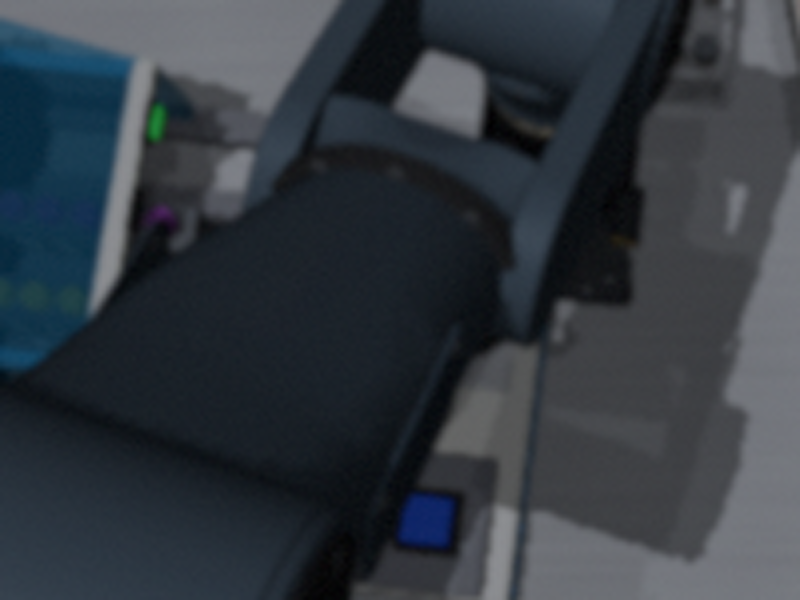

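View pics/side3.png

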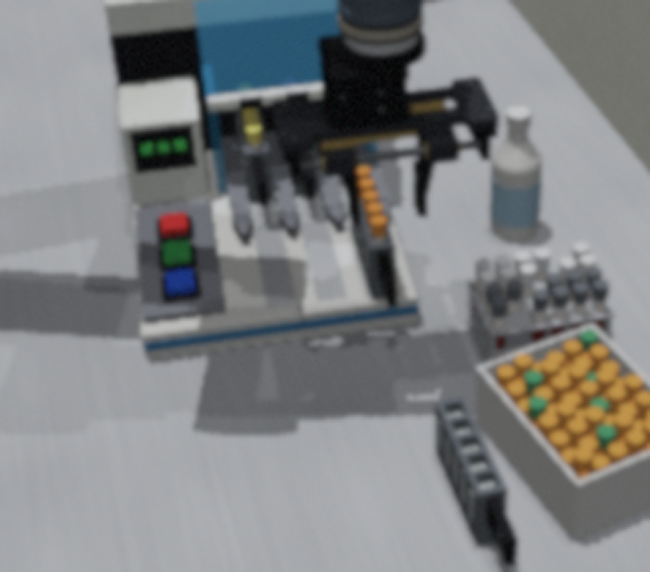

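Both pictures show the carrier standing on the apron in line with the free lane. In the side crop its five caps are at (362-380, 172-228) and its handle at (388,290); in the top view the arm hides it. Next is the handle grip.

Emit:
move_arm:
  motion: "0.2 0.003 -0.003 0.1 0; 0.2 0.003 -0.003 0.2 0; 0.2 0.003 -0.003 0.3 0; 0.2 0.003 -0.003 0.38 0; 0.2 0.003 -0.003 0.44 0; 0.2 0.003 -0.003 0.48 0; 0.2 0.003 -0.003 0.4965 0; 0.2 0.003 -0.003 0.4965 0; 0.2 0.003 -0.003 0.4965 0"

```text
time: 11.18
position: [0.5987, -0.0833, 0.0682]
tool_rot: [0.742, 0.67, 0.0, 0.0]
ft_force: [0.4, 0.2, 0.3]
grip_width: 0.0523
grip_force: 0.0
```

```bash
python3 - <<'E'
from h import *
to([.5986,-.085,.069],1.468)
im,d=robot.camera('side'); np.savez('pics/side4.npz',im=im,d=d)
cv2.imwrite('pics/s4.png',cv2.resize(im[150:270,240:370],None,fx=4.6,fy=4.6,interpolation=cv2.INTER_CUBIC)[:,:,::-1])
E
```

```text
shift [-0.009  0.    -0.004] turn 0.0003 yaw now 1.469 tcp [ 0.5987 -0.0833  0.0682]
```

View pics/s4.png

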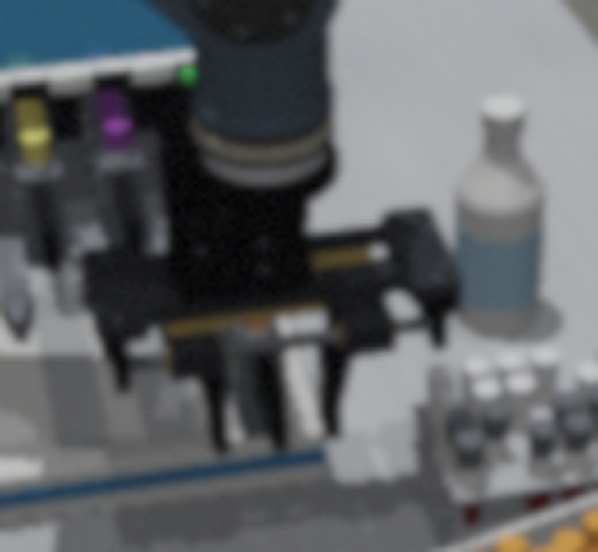

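The crop shows the handle fin at (272,400), centred between the fingers at (217,410) and (333,390). Closing.

Emit:
move_arm:
  motion: "-1 -0.009 0 0 0; -1 -0.009 0 0 0; -1 -0.009 0 0 0; -1 -0.009 0 0 0; -1 -0.009 0 0 0; -1 -0.009 0 0 0; -1 -0.009 0 0 0; -1 -0.009 0 0 0; -1 -0.009 0 0 0; -1 -0.009 0 0 0; -1 -0.009 0 0 0; -1 -0.009 0 0 0"
  newtons: 12

```text
time: 12.23
position: [0.5981, -0.0852, 0.0677]
tool_rot: [0.742, 0.67, 0.0, 0.0]
ft_force: [1.1, -1.1, -0.4]
grip_width: 0.0099
grip_force: 12.0
```

Emit:
move_arm:
  motion: "-1 0.01 0 0 0; -1 0.03 0 0 0; -1 0.06 0 0 0; -1 0.09 0 0 0; -1 0.12 0 0 0; -1 0.15 0 0 0; -1 0.18 0 0 0; -1 0.21 0 0 0; -1 0.24 0 0 0; -1 0.27 0 0 0; -1 0.29 0 0 0; -1 0.3 0 0 0"

```text
time: 13.23
position: [0.6041, -0.0247, 0.0676]
tool_rot: [0.742, 0.67, -0.0, -0.0]
ft_force: [0.8, -1.8, -0.0]
grip_width: 0.0101
grip_force: 12.0
```

```bash
python3 - <<'E'
from h import *
np.set_printoptions(precision=4,suppress=True)
o=robot.get_obs();M=yaw();print('tool force',M.T@o['ft_force'],'moment',M.T@o['moment'],'tool disp',M.T@(o['position']-np.array([.5981,-.0852,.0677])))
im,d=robot.camera('side');print([(p.round(1),s) for p,s in blobs(im,'orange',(250,130,330,220))])
E
```

```text
tool force [-1.6729  0.9617  0.0224] moment [-0.0873 -0.263  -0.0017] tool disp [ 0.0608 -0.0002  0.0001]
[]
```

Emit:
move_arm:
  motion: "-1 0.02 0 0 0; -1 0.05 0 0 0; -1 0.08 0 0 0; -1 0.11 0 0 0; -1 0.14 0 0 0; -1 0.17 0 0 0; -1 0.2 0 0 0; -1 0.23 0 0 0; -1 0.26 0 0 0; -1 0.28 0 0 0; -1 0.3 0 0 0; -1 0.3 0 0 0"

```text
time: 14.28
position: [0.6103, 0.0355, 0.0676]
tool_rot: [0.742, 0.67, 0.0, -0.0]
ft_force: [-0.6, 2.2, 0.4]
grip_width: 0.01
grip_force: 12.0
```

Emit:
move_arm:
  motion: "-1 0.02 0 0 0; -1 0.05 0 0 0; -1 0.08 0 0 0; -1 0.11 0 0 0; -1 0.14 0 0 0; -1 0.17 0 0 0; -1 0.2 0 0 0; -1 0.22 0 0 0; -1 0.24 0 0 0; -1 0.25 0 0 0; -1 0.26 0 0 0; -1 0.26 0 0 0"

```text
time: 15.28
position: [0.6155, 0.0865, 0.0677]
tool_rot: [0.742, 0.67, 0.0, -0.0]
ft_force: [-0.4, 0.8, 0.2]
grip_width: 0.01
grip_force: 12.0
```

```bash
python3 - <<'E'
from h import *
np.set_printoptions(precision=4,suppress=True)
o=robot.get_obs();M=yaw();print('tool force',M.T@o['ft_force'],'tool disp',M.T@(o['position']-np.array([.5981,-.0852,.0677])))
E
```

```text
tool force [ 0.7825 -0.4343 -0.1972] tool disp [ 0.1726 -0.0002  0.0002]
```

Emit:
move_arm:
  motion: "-1 0.01 0 0 0; -1 0.02 0 0 0; -1 0.03 0 0 0; -1 0.04 0 0 0; -1 0.05 0 0 0; -1 0.06 0 0 0; -1 0.07 0 0 0; -1 0.08 0 0 0; -1 0.085 0 0 0; -1 0.09 0 0 0; -1 0.09 0 0 0"

```text
time: 16.2
position: [0.6174, 0.1042, 0.0676]
tool_rot: [0.742, 0.67, 0.0, -0.0]
ft_force: [0.4, -1.4, 0.7]
grip_width: 0.0102
grip_force: 12.0
```

Emit:
move_arm:
  motion: "-1 0.005 0 0 0; -1 0.01 0 0 0; -1 0.015 0 0 0; -1 0.02 0 0 0; -1 0.02 0 0 0"

```text
time: 16.62
position: [0.6178, 0.1081, 0.0677]
tool_rot: [0.742, 0.67, 0.0, -0.0]
ft_force: [-1.2, -1.0, 0.0]
grip_width: 0.0099
grip_force: 12.0
```

```bash
python3 - <<'E'
from h import *
np.set_printoptions(precision=4,suppress=True)
o=robot.get_obs();M=yaw();print('tool force',M.T@o['ft_force'],'tool disp',M.T@(o['position']-np.array([.5981,-.0852,.0677])))
E
```

```text
tool force [-1.1514 -1.0448 -0.0315] tool disp [ 0.1943 -0.0001  0.0001]
```

Near the expected stop, but no contact force yet. I'll advance gently.

Emit:
move_arm:
  motion: "-1 0.005 0 0 0; -1 0.01 0 0 0; -1 0.015 0 0 0; -1 0.015 0 0 0"

```text
time: 16.95
position: [0.6179, 0.1091, 0.0677]
tool_rot: [0.742, 0.67, -0.001, 0.001]
ft_force: [-0.9, -6.9, 0.7]
grip_width: 0.0096
grip_force: 12.0
```

Emit:
move_arm:
  motion: "-1 0.005 0 0 0; -1 0.01 0 0 0; -1 0.015 0 0 0; -1 0.015 0 0 0"

```text
time: 17.28
position: [0.6179, 0.1095, 0.0676]
tool_rot: [0.742, 0.671, -0.003, 0.002]
ft_force: [-1.5, -14.9, 0.9]
grip_width: 0.0098
grip_force: 12.0
```

Emit:
move_arm:
  motion: "-1 -0.008 0 0 0; -1 -0.015 0 0 0; -0.3 -0.015 0 0 0; -0.3 -0.015 0 0 0; -0.3 -0.015 0 0 0; -0.3 -0.015 0 0 0; -0.3 -0.015 0 0 0; -0.3 -0.015 0 0 0; -0.3 -0.015 0 0 0"

```text
time: 18.03
position: [0.6181, 0.1111, 0.0676]
tool_rot: [0.742, 0.67, 0.0, -0.0]
ft_force: [0.3, -0.6, 0.7]
grip_width: 0.0301
grip_force: 0.0
```

Emit:
move_arm:
  motion: "-0.3 -0.04 0 0 0; -0.3 -0.1 0 -0.05 0; -0.3 -0.1 0 -0.12 0; -0.3 -0.15 0 -0.2 0; -0.3 -0.25 0 -0.28 0; -0.3 -0.35 0 -0.36 0; -0.3 -0.45 0 -0.44 0; -0.3 -0.5 0 -0.5 0; -0.3 -0.5 0.2 -0.5 0; -0.3 -0.5 0.4 -0.5 0; -0.3 -0.5 0.6 -0.5 0; -0.3 -0.5 0.6 -0.5 0"

```text
time: 19.03
position: [0.735, -0.0036, 0.1685]
tool_rot: [0.743, 0.669, 0.004, 0.004]
ft_force: [1.6, -0.7, 0.2]
grip_width: 0.0303
grip_force: 0.0
```

```bash
python3 - <<'E'
from h import *
np.set_printoptions(precision=4,suppress=True)
print(robot.get_obs()['position'],robot.get_obs()['grip_width'])
im,d=robot.camera('top'); np.savez('pics/top5.npz',im=im,d=d);im2,d2=robot.camera('side'); np.savez('pics/side5.npz',im=im2,d=d2)
f=lambda a:cv2.resize(a,None,fx=4,fy=4,interpolation=cv2.INTER_CUBIC)
cv2.imwrite('pics/m5.png',np.hstack([f(im[205:345,145:245]),f(im2[140:280,210:310])])[:,:,::-1])
E
```

```text
[ 0.735  -0.0036  0.1685] 0.03033736339082429
```

View pics/m5.png

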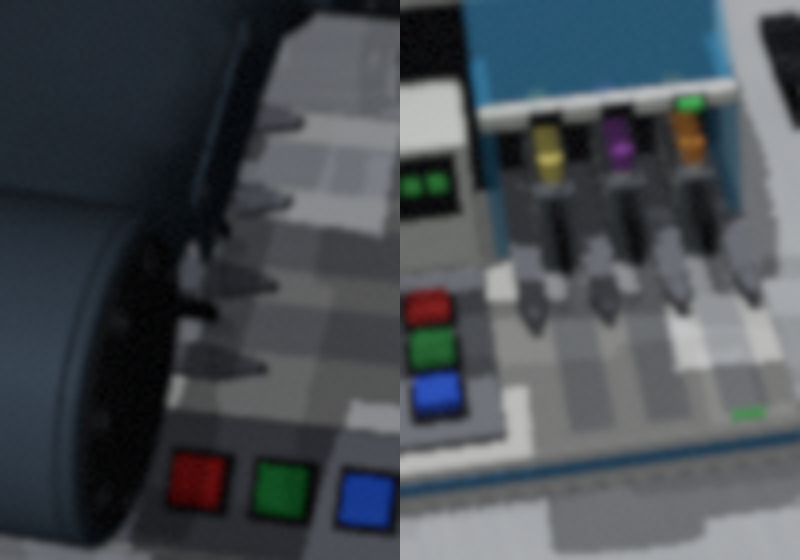

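The left (top) half is mostly hidden by the arm. The right (side) half shows the orange carrier under the lit lamp, with its cap (690,135) and handle tip (708,252) evenly in line with the yellow and violet carriers, so it is home. On to the keys.

Emit:
move_arm:
  motion: "-1 0 -0.12 0 0; -1 0 -0.26 0 0; -1 0 -0.4 0 0; -1 0 -0.54 0 0; -1 0 -0.68 0 0; -1 0 -0.82 0 0; -1 0 -0.92 0 0; -1 0 -0.97 0 0; -1 0 -1 0 0; -1 0 -1 0 0"

```text
time: 19.97
position: [0.527, 0.0197, 0.1681]
tool_rot: [0.742, 0.67, -0.0, -0.0]
ft_force: [0.6, -0.2, -0.5]
grip_width: 0.0003
grip_force: 0.0
```

```bash
python3 - <<'E'
from h import *
to([.4111,.0132,.09],1.468)
E
```

```text
shift [-0.091 -0.573  0.391] turn 0.0002 yaw now 1.4686 tcp [0.527  0.0197 0.1681]
```

Emit:
move_arm:
  motion: "-1 -0.02 -0.12 0 0; -1 -0.04 -0.25 0.05 0; -1 -0.07 -0.38 0.1 0; -1 -0.09 -0.48 0.18 0; -1 -0.091 -0.54 0.25 0; -1 -0.091 -0.573 0.32 0; -1 -0.091 -0.573 0.36 0; -1 -0.091 -0.573 0.36 0; -1 -0.091 -0.573 0.36 0; -1 -0.091 -0.573 0.36 0"

```text
time: 20.8
position: [0.4145, 0.0126, 0.096]
tool_rot: [0.742, 0.67, 0.001, 0.001]
ft_force: [0.0, 0.8, 0.2]
grip_width: 0.0003
grip_force: 0.0
```

```bash
python3 - <<'E'
from h import *
to([.4111,.0132,.0625],1.468)
im,d=robot.camera('top');im2,d2=robot.camera('side'); 
f=lambda a:cv2.resize(a,None,fx=4,fy=4,interpolation=cv2.INTER_CUBIC)
cv2.imwrite('pics/m6.png',np.hstack([f(im[255:395,165:265]),f(im2[150:290,180:280])])[:,:,::-1])
E
```

```text
shift [ 0.001 -0.018  0.167] turn 0.0002 yaw now 1.4687 tcp [0.4145 0.0126 0.096 ]
```

View pics/m6.png

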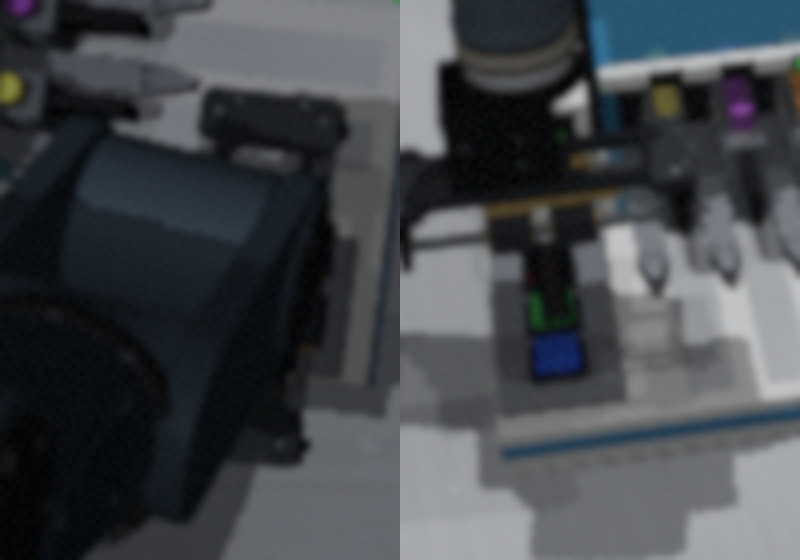

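The side half shows the closed fingertips at (552,310), still above the keys, on the key column and behind the blue key (557,355) only because of the slanted view. Pressing blue.

Emit:
move_arm:
  motion: "-1 0 -0.018 0.04 0; -1 0 -0.018 0.08 0; -1 0 -0.018 0.11 0; -1 0 -0.018 0.13 0; -1 0 -0.018 0.145 0; -1 0 -0.018 0.155 0; -1 0 -0.018 0.162 0; -1 0 -0.018 0.167 0; -1 0 -0.018 0.167 0; -1 0 -0.018 0.167 0"

```text
time: 21.73
position: [0.409, 0.0134, 0.0632]
tool_rot: [0.742, 0.67, 0.0, 0.001]
ft_force: [-1.9, -0.4, 13.9]
grip_width: 0.0004
grip_force: 6.6
```

Blue is fully down (13.9 N, bottomed). Lift and go to green.

Emit:
move_arm:
  motion: "-1 0 0 -0.04 0; -1 0 0 -0.1 0; -1 0 0 -0.15 0; -1 0.05 0.003 -0.15 0; -1 0.12 0.006 -0.15 0; -1 0.19 0.01 -0.15 0; -1 0.24 0.01 -0.15 0; -1 0.25 0.01 -0.15 0; -1 0.25 0.01 -0.15 0; -1 0.25 0.01 -0.15 0"

```text
time: 22.57
position: [0.4158, 0.0629, 0.0922]
tool_rot: [0.742, 0.67, -0.0, -0.0]
ft_force: [-0.3, 0.3, -0.6]
grip_width: 0.0003
grip_force: 0.0
```

```bash
python3 - <<'E'
from h import *
to([.4163,.063,.0625],1.468);print(robot.get_obs()['ft_force'])
E
```

```text
shift [0.001 0.002 0.148] turn 0.0004 yaw now 1.4693 tcp [0.4158 0.0629 0.0922]
[-0.2976457   0.27888256 -0.5532727 ]
```

Emit:
move_arm:
  motion: "-1 0 0.002 0.04 0; -1 0 0.002 0.08 0; -1 0 0.002 0.1 0; -1 0 0.002 0.12 0; -1 0 0.002 0.132 0; -1 0 0.002 0.142 0; -1 0 0.002 0.15 0; -1 0 0.002 0.15 0; -1 0 0.002 0.15 0"

```text
time: 23.32
position: [0.4158, 0.0627, 0.0632]
tool_rot: [0.742, 0.67, -0.0, 0.0]
ft_force: [-2.3, -2.9, 14.5]
grip_width: 0.0003
grip_force: 7.1
```

Emit:
move_arm:
  motion: "-1 0 0 -0.04 0; -1 0 0 -0.1 0; -1 0 0 -0.18 0; -1 0 0 -0.28 0; -1 0 0 -0.4 0; -1 -0.1 0 -0.5 0; -1 -0.25 0 -0.6 0; -1 -0.4 0 -0.6 0; -1 -0.55 0 -0.6 0; -1 -0.7 0 -0.6 0; -1 -0.8 0 -0.6 0; -1 -0.8 0 -0.6 0"

```text
time: 24.32
position: [0.4009, -0.0997, 0.1826]
tool_rot: [0.744, 0.669, 0.0, 0.002]
ft_force: [0.5, 0.2, -0.2]
grip_width: 0.0002
grip_force: 0.0
```

```bash
python3 - <<'E'
from h import *
im2,d2=robot.camera('side'); im,d=robot.camera('top')
f=lambda a:cv2.resize(a,None,fx=4,fy=4,interpolation=cv2.INTER_CUBIC)
cv2.imwrite('pics/m7.png',np.hstack([f(im[205:345,145:245]),f(im2[140:280,210:310])])[:,:,::-1])
print(robot.get_obs()['position'])
E
```

```text
[ 0.39979841 -0.09646628  0.18218333]
```

View pics/m7.png

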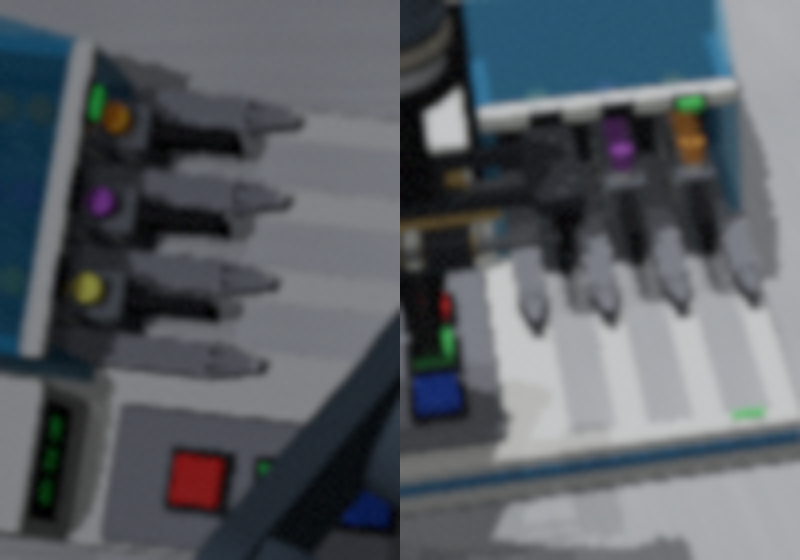

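The top half shows the orange (117,117), violet (101,202) and yellow (87,288) caps evenly in line, so the carrier is home like its neighbours. The arm is clear and the keys are up.

Emit:
move_arm:
  motion: "-1 0 0 0 0; -1 0 0 0 0; -1 0 0 0 0; -1 0 0 0 0; -1 0 0 0 0; -1 0 0 0 0"

```text
time: 24.92
position: [0.4001, -0.0958, 0.1823]
tool_rot: [0.742, 0.67, 0.0, -0.0]
ft_force: [-0.2, 0.2, -0.6]
grip_width: 0.0003
grip_force: 0.0
```

```bash
python3 -c "
from rig import robot
print(robot.hand_in())"
```

```text
the job is handed in; nothing more can be done
None
```

I set the carrier on the apron, slid it home against the stop in the free lane, and pressed blue then green fully; I handed the job in at about 25 s, with no verdict returned. The final pictures show it in line with its neighbours, but the hood hides most of its tubes.

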